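# Click the carton stop into its detent and push the carton up to it

## Robot

A 6-joint arm with a two-finger parallel gripper is mounted at the origin on the work surface. World frame = base frame: x ahead of the robot, y to its left, z up, the work surface at z = 0. Lengths are in m, angles in degrees, forces in N, time in s.
With the tool pointing down it reaches from about 0.275 to 0.975 m from the base axis. Payload 8.4 kg.
Tool frame: the origin (TCP) lies at the very end of the fingers, on their centre line; the grasp point (between the pads) lies 19 mm behind it; z points along the fingers, y is the direction in which the jaws open and shut (so a half turn about z gives the same grasp; the last joint's range is limited). The gripper opens to 92 mm and grips with 3 to 60 N. Pads are 20 mm wide; open, the fingers measure 128 mm over their backs; the gripper's body (75 mm by 189 mm) begins 69 mm behind the grasp point.
Start: joints at [-69.351, 20.225, 93.587, -0, 66.188, -0.138], TCP at [0.222, -0.584, 0.215] pointing down, gripper open.
Joint ranges: [-150.9, 150.9], [-52.94, 120.26], [3.33, 152.33], [-74.26, 254.26], [0, 154.13], [-172.89, 172.89]. Speed limits (degrees/s): [127.2, 127.2, 159.86, 180, 180, 180].

## Interface

Orientations are given as a 3x3 rotation matrix whose columns are the frame's x, y, z axes.
In Python, from rig import r, eyes, order gives the robot as it stands. The module is installed in compiled form; this text tells all that it offers.
- The arm moves only by the tool servo_tool, never from a script. Its argument "moves" is a list that holds one entry, the list of rows, each a list of 5 numbers: the shift along the tool's x, y, z in m, then the turn about the tool's z in degrees, then the gripper's target within -1 to 1 (fully open at 1, half-way at 0, shut at -1). In form: [[[x, y, z, roll, gripper], ...]]. A call has 1 to 5 rows; each row shifts and turns the commanded pose from where the row before left it, along the tool's axes as they then stand; what a row does not reach is not made up. A row lasts 1/12 s, in which the tool goes at most 41.7 mm and 7.16 degrees, less where a joint would pass 70% of its speed; a pose out of reach is approached as far as the arm can. A call with a gripper value outside its range is refused whole. The fingers move at their own pace and stop on an object; "grip_force" is the grip in N (left out, the last holds). Time passes only in rows, so rows that do not move let the fingers close. It gives the time, the measured TCP pose, the force and the opening at its end, in the units of the state.
- r.read_state(): the state, without advancing time (a new reading comes with each control period).
- eyes.camera(name): name is "scene" or "side" or "wrist"; returns the picture (400x640x3 uint8, blue, green, red); there is no depth.
- eyes.camera_params(name): a dict with "K" (3x3 intrinsics, pixels), "world_from_camera" (4x4, takes a point from camera to world coordinates). Camera axes: x right, y up, looking along -z (the intrinsics and any distortion apply to the point x, -y, -z); pixel columns grow to the right and rows downward; lengths in m; the calibration is good to about 2 mm. The wrist camera is an equidistant fisheye: a pixel r from the principal point sees the ray r / f radians off the axis. A picture is of the moment at which its call begins: read the wrist's pose just before it. camera_params takes no time and is no camera call; for the wrist camera it gives the pose at the moment of the call.
- order.sign_off(): hands the job in, once; it reports no verdict.
The state is a dict: "time_s": time; "joints": joint angles; "qvel": joint speeds; "joint_torque": joint torques, N m; "eef_pos": TCP position; "tcp_rot": TCP orientation; "contact_force": force on the tool from outside, world axes, zero at the start; "wrist_torque": the same for the moment, N m; "opening": finger opening in m.
Only numpy, scipy, OpenCV 4.12 (cv2) and the standard library are available. Lean on these libraries where they do the work, as an engineer would, in place of code of your own. Each camera call takes 0.05 s, during which the arm holds its last target. There are 200 camera calls.

## Task

Set up the carton gauge with the fingertips only, pinching and lifting nothing: push the sliding stop along its rail, towards the carton, until its spring plunger clicks into the groove of the detent clip, without running past the clip. Then gently push the carton on the deck back against the stop so that it stands flat against the plate, with the stop still clicked in, and leave everything else on the bench alone.

Things in the scene. Friction and masses are not known exactly. Their poses are not given: they have to be found in the camera images.
- gauge: Carton gauge fixed to the bench: plywood board 12 mm thick with a steel rail. Origin at the underside; x away from the robot, y along the rail (robot's left), z up. Board x -90 to 150, y -270 to 270 mm; rail x 60 to 100 mm, top 30 mm above the bench. In front of the rail is the flat deck, 12 mm above the bench, with only the stop plate and the carton on it.
- stop (a joint): Travel of the sliding stop along the rail (m): 0 with the stop at y = -190 mm of the gauge, growing towards the gauge's +y, at most 0.30. Friction about 0.6 N; it stays where it is left.
- stop_plate (a point): Middle of the stop plate, axes as the gauge, 42 mm above the bench. Aluminium panel across the deck, fast to the stop: 10 mm thick along y (flat faces 5 mm either side of this point), from 55 mm in front of this point back to the rail, 14 to 70 mm above the bench. On the rail it joins a saddle 60 mm long along y (gauge x 52 to 108 mm, top 54 mm above the bench).
- stop_pin (a point): Lowest point of the stop's spring plunger when down, on its axis, axes as the gauge: 143 mm behind stop_plate (larger x), same y. Fixed to the stop; does not rise with the plunger. The plunger hangs from a bracket behind the rail and has a black knob on top (20 mm across, top 87 mm above the bench).
- plunger (a joint): Rise of the spring plunger (m): 0 when down (on the open rail and in the groove alike), about 0.0035 on the crest of the clip's near bar, 0.006 on the far bar. It follows by itself and need not be touched.
- clip: Detent clip: steel block 32 x 50 mm, 16 mm high, on the board behind the rail, two round cross bars on top with a groove between. Origin at its underside under the groove, axes as the gauge. Latched: stop_pin at y = 0 of it. Pushed towards +y the force rises to about 8 N, dips towards the crest and vanishes as the plunger drops in by itself; the far bar holds to 19 N; pushing it back out takes 9 N. Near bar crest y = -8.5 mm, far bar crest +9.5 mm.
- carton_mid (a point): Centre of the carton, axes as the gauge when square: closed cardboard box on the deck, on the +y side of the stop, 100 mm along x, 65 mm along y, 75 mm high, 0.14 to 0.28 kg, centre 49.5 mm above the bench. Slides easily, with about 1 N. Flat against the stop plate its centre is 37.5 mm from stop_plate along y.
- tape: roll of packing tape lying flat in front of the gauge board, 72 mm across, 45 mm high. Bystander; to be left alone. Origin at its underside.
- marker: black marker pen lying in front of the board, 144 mm long, 14 mm thick. Bystander; to be left alone.
- screwdriver: screwdriver lying in front of the board. Bystander; to be left alone.
- cleaner: white bottle standing behind the board, 56 mm across, 150 mm high. Bystander; to be left alone. Origin at its underside.
- small_carton: small carton standing behind the board, 60 x 90 mm, 70 mm high; not the carton of the task. Bystander; to be left alone. Origin at its underside.
- spool: small white spool standing on the rear strip of the board near its left end, 26 mm across, 30 mm high. Bystander; to be left alone. Origin at its underside.
- dish: empty steel parts dish behind the board, 84 mm across, 35 mm high. Bystander; to be left alone. Origin at its underside.
There are look-alikes about, which are no part of the job. What is shaped like the part that bears carton_mid but orange or pink is not meant.

How it is judged (in metres and radians):
On the way, in this order (a step that is already met when the one before it is completed fails the run):
1. the stop is clicked into the clip, the carton still away from it (y of stop_pin in the frame of clip between -0.004 and 0.004 m and value of joint plunger below 0.0015 m and y of carton_mid in the frame of stop_plate above 0.045 m), for 0.3 s.
2. the carton stands flat against the stop (y of stop_pin in the frame of clip between -0.004 and 0.004 m and y of carton_mid in the frame of stop_plate between 0.03 and 0.0415 m and x of carton_mid in the frame of stop_plate between -0.05 and 0.05 m and angle between the y axis of carton_mid and the y axis of clip, either way round below 0.08 rad), for 0.2 s.
At the end, for the whole second after the job is handed in: The stop's plunger is down in the clip's groove (within 4 mm of its centre along the rail); the carton stands upright on the deck, at rest, within 4 mm of the stop plate and square to it within 0.08 rad, its centre within 50 mm of stop_plate's x (all of step 2 and value of joint plunger below 0.0015 m and height (world z) of carton_mid between 0.046 and 0.053 m and angle between carton_mid's own z axis and vertical below 0.06 rad and linear speed of carton below 0.01 m/s); the robot touches nothing.
It fails at once if the stop ran past the clip (14 mm beyond the groove) (y of stop_pin in the frame of clip above 0.014 m).
It fails at once if the carton was lifted or tipped (height (world z) of carton_mid above 0.06 m or angle between carton_mid's own z axis and vertical above 0.3 rad).
It fails at once if the plunger was pulled up (value of joint plunger above 0.009 m).
It fails at once if the carton was pinched or shoved hard (over 20 N from the fingers) (contact force between the fingers and carton above 20 N).
It fails at once if a bystander was displaced by more than 25 mm (distance of any of tape, marker, screwdriver, cleaner, small_carton, spool, dish from where it was at the start of the episode above 0.025 m).
It also fails if it takes over 67 s, if anything falls off the work surface, if the arm or the gripper's body presses on something with over 40 N, if the wrist force passes 120 N, or if a joint passes its speed limit or range.

## Working session

There is one attempt and no reset: what is moved stays moved. The work goes in short steps, Python scripts to look and compute and a tool call to move; the robot and the scene stay as the last step left them, time stands still between calls to the robot, and variables do not carry over. Pictures are saved under pics/ and viewed, about 8 in all and at most 12, crops included, and the job is handed in when it is done.

Besides the shell and the picture viewer there is one more tool, called after "Call:" as name([rows], argument=value, ...), one row to a line, values as JSON. servo_tool: Moves the arm, as the interface text tells. Its arguments: {"type":"object","properties":{"moves":{"type":"array"},"grip_force":{"type":"number"}},"required":["moves"]}

```bash
mkdir -p pics; cat > h.py <<'E'
import numpy as np, cv2
from rig import r, eyes, order
def ray(P,u,v):
    K=P["K"];T=np.array(P["world_from_camera"])
    p=cv2.undistortPoints(np.array([[[u,v]]],float),np.array(K,float),None)[0,0]
    d=T[:3,:3]@np.array([p[0],-p[1],-1.]);return T[:3,3],d
def onz(P,u,v,z):
    o,d=ray(P,u,v);return o+d*(z-o[2])/d[2]
def proj(P,X):
    T=np.linalg.inv(np.array(P["world_from_camera"]));c=T[:3,:3]@np.array(X)+T[:3,3]
    q=np.array(P["K"])@np.array([c[0],-c[1],-c[2]]);return q[:2]/q[2]
E
python3 - <<'E'
from h import *
for n in("scene","side"):
    cv2.imwrite(f"pics/{n}0.png",eyes.camera(n)); P=eyes.camera_params(n);print(n,{k:(np.round(v,3).tolist() if not isinstance(v,str) else v) for k,v in P.items()})
s=r.read_state();print(s["time_s"],np.round(s["tcp_rot"],3).tolist(),s["contact_force"],s["opening"])
E
```

```text
scene {'K': [[454.936, 0.0, 326.112], [0.0, 454.936, 194.225], [0.0, 0.0, 1.0]], 'world_from_camera': [[0.424, -0.664, 0.616, 1.146], [0.906, 0.298, -0.302, -0.238], [0.017, 0.686, 0.728, 0.756], [0.0, 0.0, 0.0, 1.0]]}
side {'K': [[374.8, 0.0, 313.658], [0.0, 374.8, 199.226], [0.0, 0.0, 1.0]], 'world_from_camera': [[-0.866, 0.368, -0.339, 0.315], [-0.5, -0.614, 0.61, 0.5], [0.016, 0.698, 0.716, 0.572], [0.0, 0.0, 0.0, 1.0]]}
0.1 [[0.935, 0.355, -0.0], [0.355, -0.935, 0.001], [0.0, -0.001, -1.0]] [ 0.37260897 -0.35090526 -0.30293846] 0.09167632433538751
```

View pics/scene0.png

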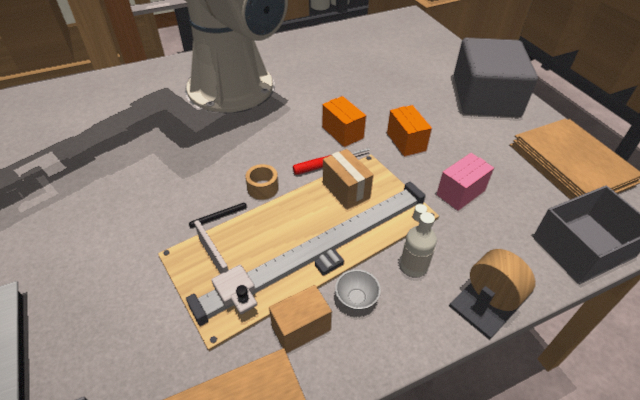

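View pics/side0.png

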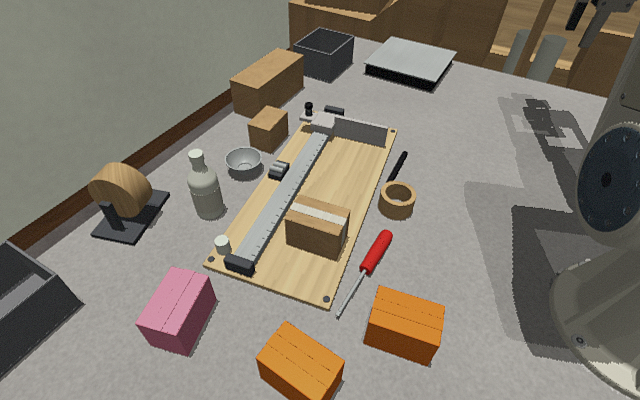

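Scene view: stop plate about (212,245), knob (242,292), clip (329,260), carton (348,178), board corners about (165,250), (370,156), (437,216), (210,343). The side view agrees. I'll zoom in to get finer pixel positions.

```bash
python3 - <<'E'
import cv2
a=cv2.imread("pics/scene0.png")[140:350,155:445]
cv2.imwrite("pics/z.png",cv2.resize(a,(797,577),interpolation=cv2.INTER_CUBIC))
from h import *
P=eyes.camera_params("scene")
C=np.array([onz(P,*p,.012)[:2] for p in[(164,251),(369,156),(438,214),(210,344)]])
print(C.round(4), np.linalg.norm(np.roll(C,-1,0)-C,axis=1))
E
```

```text
[[ 0.5253 -0.2909]
 [ 0.4431  0.2203]
 [ 0.6692  0.2668]
 [ 0.7536 -0.2594]] [0.51772502 0.23082282 0.5329596  0.23045167]
```

View pics/z.png

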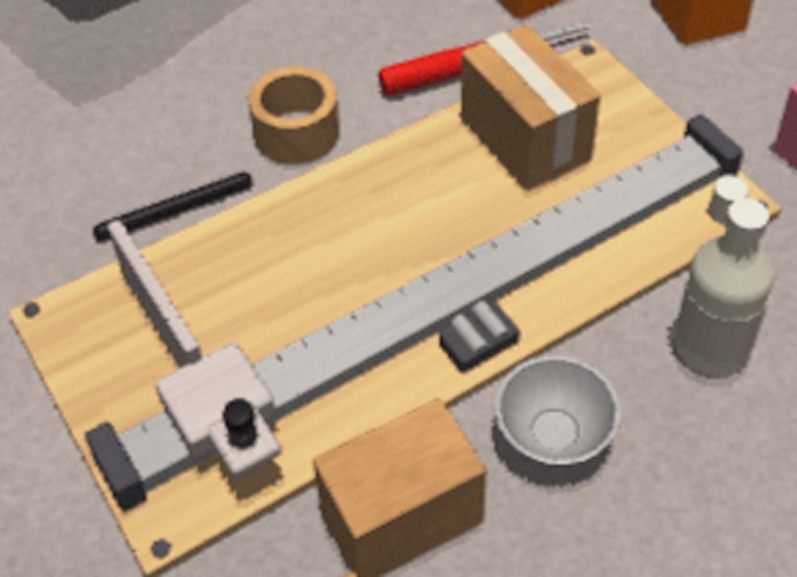

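Zoom (scale 2.748, offset 155,140): corners (11,315), (780,212), (150,575), knob top (239,408), clip groove about (479,330), and carton top corners (463,68), (525,28), (599,98), (538,124). The orange and pink boxes are decoys.

```bash
cat >> h.py <<'E'
def Z(P,u,v,z): return onz(P,155+(u+.5)/2.748-.5,140+(v+.5)/2.748-.5,z)[:2]
E
python3 - <<'E'
from h import *
P=eyes.camera_params("scene")
FL,RR,RL,FR=[Z(P,*p,.012) for p in[(11,315),(780,212),(150,575),(596,36)]]
print("lens",[np.linalg.norm(a-b).round(4) for a,b in((FL,RL),(RL,RR),(FL,FR),(FR,RR))])
obj=np.array([[-.09,-.27],[.15,.27],[.15,-.27],[-.09,.27]]);W=np.array([FL,RR,RL,FR])
H=(obj-obj.mean(0)).T@(W-W.mean(0));a=np.arctan2(H[0,1]-H[1,0],H[0,0]+H[1,1])
R=np.array([[np.cos(a),-np.sin(a)],[np.sin(a),np.cos(a)]]);t=W.mean(0)-R@obj.mean(0)
print("yaw",np.degrees(a),"origin",t,"res",(W-obj@R.T-t).round(4).tolist())
g=lambda p:R.T@(p-t)
for n,p,z in[("knob",(239,408),.087),("groove",(479,330),.031),("bar1",(465,337),.033),("bar2",(492,321),.033),("c1",(463,68),.087),("c2",(525,28),.087),("c3",(599,98),.087),("c4",(538,124),.087),("platefront",(115,226),.07),("plateback",(192,354),.07),("saddleR",(240,346),.054),("saddleR2",(271,395),.054)]:
    q=Z(P,*p,z);print(n,q.round(4),g(q).round(4))
# side-view check
S=eyes.camera_params("side")
for x,y in obj: print("side",proj(S,[*(R@[x,y]+t),.012]).round(1))
s=cv2.imread("pics/side0.png")[90:310,190:410];cv2.imwrite("pics/zs.png",cv2.resize(s,(594,594),interpolation=cv2.INTER_CUBIC))
np.savez("g.npz",R=R,t=t,a=a)
E
```

```text
lens [np.float64(0.2358), np.float64(0.5329), np.float64(0.542), np.float64(0.2432)]
yaw 9.403017755398267 origin [ 0.57098642 -0.02238311] res [[0.0028, 0.0014], [0.0015, -0.0053], [-0.0015, 0.0014], [-0.0028, 0.0025]]
knob [ 0.7187 -0.1829] [ 0.1195 -0.1825]
groove [ 0.6921 -0.0062] [ 0.1221 -0.0038]
bar1 [ 0.6946 -0.0182] [ 0.1227 -0.0161]
bar2 [0.6902 0.0048] [0.122  0.0073]
c1 [0.4976 0.0706] [-0.0572  0.1037]
c2 [0.475  0.1364] [-0.0688  0.1723]
c3 [0.5706 0.1517] [0.028  0.1718]
c4 [0.5764 0.0962] [0.0247 0.1161]
platefront [ 0.5296 -0.2154] [-0.0724 -0.1837]
plateback [ 0.6566 -0.1967] [ 0.0559 -0.186 ]
saddleR [ 0.6522 -0.1648] [ 0.0568 -0.1538]
saddleR2 [ 0.6969 -0.1583] [ 0.102  -0.1547]
side [395.6 129. ]
side [198.5 264.8]
side [308.5 109.7]
side [326.2 309.7]
```

View pics/zs.png

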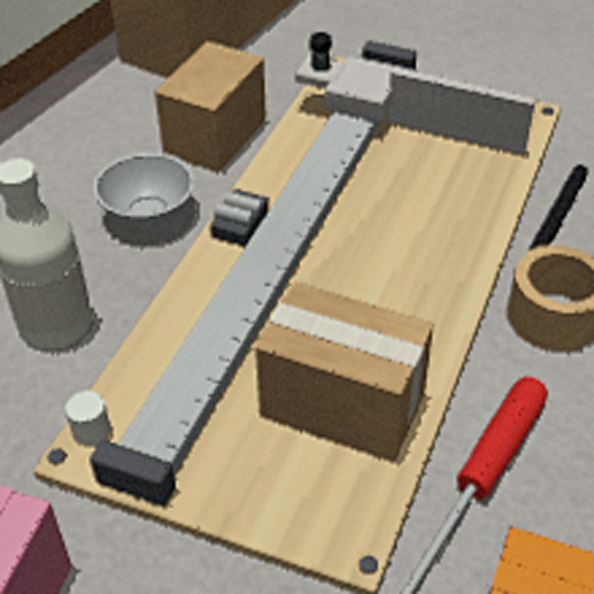

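Frames agree to about 3 mm: gauge yaw 9.4°, stop y about -0.184, groove y about -0.004, carton centre about (-0.018, 0.141). Next I turn the tool so its x lies along gauge +y, with the fingers shut.

Call:
servo_tool([
  [[0,0,0,-7,-1],[0,0,0,-7,-1],[0,0,0,-7,-1],[0,0,0,-7,-1],[0,0,0,-7,-1]],
])

```text
time_s: 0.52
eef_pos: [0.2217, -0.584, 0.2141]
tcp_rot: [[0.557, 0.83, -0.0], [0.83, -0.557, 0.001], [0.001, -0.001, -1.0]]
contact_force: [0.3, 0.6, 0.1]
opening: 0.0608
```

Call:
servo_tool([
  [[0,0,0,-7,-1],[0,0,0,-7,-1],[0,0,0,-7,-1],[0,0,0,-7,-1],[0,0,0,-7,-1]],
])

```text
time_s: 0.93
eef_pos: [0.2217, -0.5841, 0.2142]
tcp_rot: [[-0.02, 1.0, -0.0], [1.0, 0.02, 0.001], [0.001, -0.0, -1.0]]
contact_force: [-0.3, -0.3, -0.8]
opening: 0.027
```

Call:
servo_tool([
  [[0,0,0,-7,-1],[0,0,0,-1.6,-1],[0,0,0,0,-1]],
])

```text
time_s: 1.18
eef_pos: [0.2217, -0.5841, 0.2142]
tcp_rot: [[-0.164, 0.986, -0.0], [0.986, 0.164, 0.001], [0.001, -0.0, -1.0]]
contact_force: [0.9, 0.0, -0.5]
opening: 0.0072
```

```bash
cat >> h.py <<'E'
G=None
def goal(gx,gy,z,R=None,t=None):
    f=np.load("g.npz");s=r.read_state();p=np.array(s["eef_pos"])
    w=np.r_[f["R"]@[gx,gy]+f["t"],z];M=np.array(s["tcp_rot"])
    me=f["R"].T@(p[:2]-f["t"])
    print("t",round(s["time_s"],2),"tcp gauge",me.round(4),"z",p[2].round(4),"toolx deg",np.degrees(np.arctan2(M[1,0],M[0,0])).round(2),"shift tool",(M.T@(w-p)).round(4),"F",np.round(s["contact_force"],2),"open",round(s["opening"],4))
E
python3 - <<'E'
from h import *
goal(-.01,-.229,.2)
f=np.load("g.npz");S=eyes.camera_params("side")
g=lambda p:f["R"].T@(p-f["t"])
for n,p,z in[("knob",(320,36),.087),("groove",(239,214),.031),("c1",(284,284),.087),("c2",(433,323),.087),("c3",(405,393),.087),("c4",(258,348),.087),("pl",(534,100),.07)]:
    print(n,g(onz(S,190+p[0]/2.7,90+p[1]/2.7,z)[:2]).round(4))
E
```

```text
t 1.18 tcp gauge [-0.4364 -0.4971] z 0.2142 toolx deg 99.47 shift tool [0.2676 0.4267 0.0143] F [ 0.88  0.01 -0.53] open 0.0072
knob [ 0.1176 -0.1852]
groove [0.1144 0.0033]
c1 [0.0275 0.1147]
c2 [-0.0768  0.1122]
c3 [-0.0776  0.1745]
c4 [0.0208 0.1738]
pl [-0.0794 -0.1853]
```

Call:
servo_tool([
  [[0.02,0.033,0,0,-1],[0.02,0.033,0,0,-1],[0.02,0.033,0,0,-1],[0.02,0.033,0,0,-1],[0.02,0.033,0,0,-1]],
])

```text
time_s: 1.6
eef_pos: [0.3692, -0.4574, 0.2144]
tcp_rot: [[-0.161, 0.987, -0.0], [0.987, 0.161, 0.0], [0.0, -0.0, -1.0]]
contact_force: [0.3, -0.5, -0.0]
opening: 0.0003
```

Call:
servo_tool([
  [[0.02,0.033,0,0,-1],[0.02,0.033,0,0,-1],[0.02,0.033,0,0,-1],[0.02,0.033,0,0,-1],[0.02,0.033,0,0,-1]],
])

```text
time_s: 2.02
eef_pos: [0.5159, -0.3316, 0.2145]
tcp_rot: [[-0.161, 0.987, -0.0], [0.987, 0.161, 0.0], [0.0, -0.0, -1.0]]
contact_force: [0.5, -0.7, -0.6]
opening: 0.0006
```

Call:
servo_tool([
  [[0.02,0.033,0.03,0,-1],[0.02,0.033,0.03,0,-1],[0.02,0.033,0.03,0,-1],[0,0,0,0,-1],[0,0,0,0,-1]],
])

```text
time_s: 2.43
eef_pos: [0.5895, -0.2671, 0.1357]
tcp_rot: [[-0.164, 0.986, -0.004], [0.986, 0.164, 0.002], [0.002, -0.003, -1.0]]
contact_force: [0.3, -0.3, -0.2]
opening: 0.0005
```

```bash
python3 - <<'E'
from h import *
goal(-.01,-.229,.04)
E
```

```text
t 2.43 tcp gauge [-0.0218 -0.2444] z 0.1357 toolx deg 99.46 shift tool [0.0152 0.0121 0.0957] F [ 0.32 -0.27 -0.17] open 0.0005
```

Call:
servo_tool([
  [[0,0.004,0.025,0,-1],[0,0.004,0.025,0,-1],[0,0.004,0.025,0,-1],[0,0,0.02,0,-1],[0,0,0,0,-1]],
])

```text
time_s: 2.85
eef_pos: [0.5988, -0.2671, 0.04]
tcp_rot: [[-0.161, 0.987, -0.005], [0.987, 0.161, 0.002], [0.002, -0.004, -1.0]]
contact_force: [-0.8, -0.2, -0.1]
opening: 0.0004
```

Call:
servo_tool([
  [[0.01,0,0,0,-1],[0.01,0,0,0,-1],[0.008,0,0,0,-1],[0.006,0,0,0,-1],[0,0,0,0,-1]],
])

```text
time_s: 3.27
eef_pos: [0.5963, -0.2321, 0.0442]
tcp_rot: [[-0.164, 0.986, 0.001], [0.986, 0.164, -0.0], [-0.0, 0.001, -1.0]]
contact_force: [0.5, 0.2, 0.4]
opening: 0.0006
```

```bash
python3 - <<'E'
from h import *
goal(-.01,-.2,.04)
E
```

```text
t 3.27 tcp gauge [-0.0093 -0.211 ] z 0.0442 toolx deg 99.44 shift tool [ 0.011  -0.0007  0.0042] F [0.49 0.22 0.41] open 0.0006
```

Call:
servo_tool([
  [[0.005,0,0,0,-1],[0.005,0,0.002,0,-1],[0.005,0,0.002,0,-1],[0.008,0,0,0,-1],[0.008,0,0,0,-1]],
])

```text
time_s: 3.68
eef_pos: [0.5909, -0.2024, 0.0386]
tcp_rot: [[-0.163, 0.987, 0.0], [0.987, 0.163, -0.0], [-0.0, 0.0, -1.0]]
contact_force: [1.5, -1.4, -0.2]
opening: 0.0006
```

Call:
servo_tool([
  [[0.01,0,0,0,-1],[0.01,0,0,0,-1],[0.01,0,0,0,-1],[0.01,0,0,0,-1],[0.01,0,0,0,-1]],
])

```text
time_s: 4.1
eef_pos: [0.5825, -0.1524, 0.0389]
tcp_rot: [[-0.163, 0.987, -0.0], [0.987, 0.163, 0.0], [0.0, -0.0, -1.0]]
contact_force: [0.6, -1.9, -0.0]
opening: 0.0006
```

Call:
servo_tool([
  [[0.01,0,0,0,-1],[0.01,0,0,0,-1],[0.01,0,0,0,-1],[0.01,0,0,0,-1],[0.01,0,0,0,-1]],
])

```text
time_s: 4.52
eef_pos: [0.5745, -0.1032, 0.0389]
tcp_rot: [[-0.163, 0.987, 0.0], [0.987, 0.163, -0.0], [-0.0, 0.0, -1.0]]
contact_force: [1.5, -0.5, -0.1]
opening: 0.0003
```

```bash
python3 - <<'E'
from h import *
goal(-.01,-.015,.04)
cv2.imwrite("pics/scene1.png",eyes.camera("scene"))
a=cv2.imread("pics/scene1.png")[140:350,155:445]
cv2.imwrite("pics/z1.png",cv2.resize(a,(797,577),interpolation=cv2.INTER_CUBIC))
E
```

```text
t 4.52 tcp gauge [-0.0098 -0.0803] z 0.0389 toolx deg 99.39 shift tool [ 0.0653 -0.0003 -0.0011] F [ 1.53 -0.47 -0.09] open 0.0003
```

View pics/z1.png

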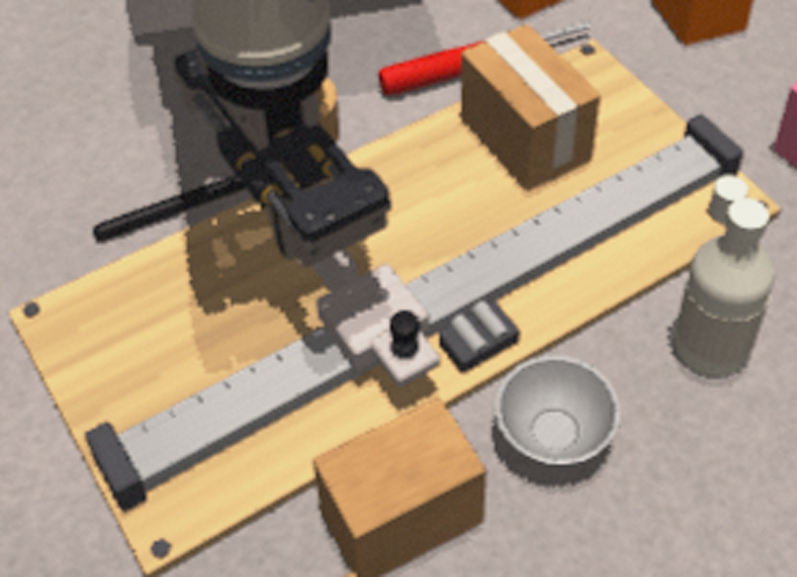

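The stop is moving with the tool, with the knob now at zoom (404,321) short of the clip (465–492, 330). From here I go slower and watch the force.

```bash
python3 - <<'E'
from h import *
P=eyes.camera_params("scene");f=np.load("g.npz")
print(f["R"].T@(Z(P,404,321,.087)-f["t"]))
E
```

```text
[ 0.12083563 -0.06374448]
```

Call:
servo_tool([
  [[0.007,0,0,0,-1],[0.007,0,0,0,-1],[0.007,0,0,0,-1],[0.006,0,0,0,-1],[0.004,0,0,0,-1]],
])

```text
time_s: 4.98
eef_pos: [0.5693, -0.0729, 0.0389]
tcp_rot: [[-0.163, 0.987, -0.0], [0.987, 0.163, 0.0], [0.0, -0.0, -1.0]]
contact_force: [-0.3, -1.3, 0.9]
opening: 0.0009
```

Call:
servo_tool([
  [[0.002,0,0,0,-1],[0.002,0,0,0,-1],[0,0,0,0,-1]],
])

```text
time_s: 5.23
eef_pos: [0.5689, -0.0694, 0.0388]
tcp_rot: [[-0.163, 0.987, -0.0], [0.987, 0.163, 0.0], [0.0, -0.0, -1.0]]
contact_force: [-0.4, -0.3, -0.1]
opening: 0.0004
```

Call:
servo_tool([
  [[0.002,0,0,0,-1],[0.002,0,0,0,-1],[0,0,0,0,-1]],
])

```text
time_s: 5.48
eef_pos: [0.5683, -0.0655, 0.0388]
tcp_rot: [[-0.163, 0.987, 0.0], [0.987, 0.163, 0.0], [0.0, 0.0, -1.0]]
contact_force: [-0.1, 0.1, -0.9]
opening: 0.0004
```

```bash
python3 - <<'E'
from h import *
goal(-.01,-.015,.04)
E
```

```text
t 5.48 tcp gauge [-0.0097 -0.0421] z 0.0388 toolx deg 99.38 shift tool [ 0.0271 -0.0003 -0.0011] F [-0.05  0.11 -0.91] open 0.0004
```

Call:
servo_tool([
  [[0.002,0,0,0,-1],[0.002,0,0,0,-1],[0,0,0,0,-1]],
])

```text
time_s: 5.73
eef_pos: [0.5676, -0.0614, 0.0389]
tcp_rot: [[-0.163, 0.987, -0.0], [0.987, 0.163, 0.0], [0.0, 0.0, -1.0]]
contact_force: [-0.7, 0.0, 0.4]
opening: 0.0007
```

Call:
servo_tool([
  [[0.002,0,0,0,-1],[0.001,0,0,0,-1],[0,0,0,0,-1]],
])

```text
time_s: 5.98
eef_pos: [0.5671, -0.0586, 0.0389]
tcp_rot: [[-0.163, 0.987, 0.0], [0.987, 0.163, 0.0], [0.0, 0.0, -1.0]]
contact_force: [-0.2, -0.7, 0.5]
opening: 0.0003
```

Call:
servo_tool([
  [[0.002,0,0,0,-1],[0,0,0,0,-1]],
])

```text
time_s: 6.15
eef_pos: [0.567, -0.0575, 0.0389]
tcp_rot: [[-0.164, 0.987, 0.0], [0.986, 0.164, -0.001], [-0.001, 0.0, -1.0]]
contact_force: [0.5, -5.2, -0.9]
opening: 0.0006
```

Call:
servo_tool([
  [[0.002,0,0,0,-1],[0,0,0,0,-1]],
])

```text
time_s: 6.32
eef_pos: [0.5666, -0.0556, 0.0389]
tcp_rot: [[-0.164, 0.987, 0.0], [0.987, 0.164, -0.001], [-0.001, 0.0, -1.0]]
contact_force: [0.6, -6.5, -1.8]
opening: 0.0003
```

The plunger has met the near bar at 5–6.5 N.

Call:
servo_tool([
  [[0.001,0,0,0,-1],[0,0,0,0,-1]],
])

```text
time_s: 6.48
eef_pos: [0.5664, -0.0545, 0.0389]
tcp_rot: [[-0.163, 0.987, 0.0], [0.987, 0.163, -0.001], [-0.001, 0.0, -1.0]]
contact_force: [-0.2, -5.1, -0.6]
opening: 0.0006
```

Call:
servo_tool([
  [[0.001,0,0,0,-1],[0,0,0,0,-1]],
])

```text
time_s: 6.65
eef_pos: [0.5662, -0.0533, 0.0389]
tcp_rot: [[-0.163, 0.987, 0.0], [0.987, 0.163, -0.001], [-0.001, 0.0, -1.0]]
contact_force: [0.3, -3.8, -0.6]
opening: 0.0005
```

Call:
servo_tool([
  [[0.001,0,0,0,-1],[0,0,0,0,-1]],
])

```text
time_s: 6.82
eef_pos: [0.566, -0.0518, 0.0389]
tcp_rot: [[-0.163, 0.987, 0.0], [0.987, 0.163, 0.0], [0.0, 0.0, -1.0]]
contact_force: [-0.0, -2.1, -0.4]
opening: 0.0005
```

Call:
servo_tool([
  [[0.001,0,0,0,-1],[0,0,0,0,-1]],
])

```text
time_s: 6.98
eef_pos: [0.5658, -0.0505, 0.0389]
tcp_rot: [[-0.163, 0.987, -0.0], [0.987, 0.163, 0.0], [0.0, -0.0, -1.0]]
contact_force: [0.3, 0.1, 0.3]
opening: 0.0007
```

Call:
servo_tool([
  [[0.001,0,0,0,-1],[0,0,0,0,-1]],
])

```text
time_s: 7.15
eef_pos: [0.5655, -0.0495, 0.0388]
tcp_rot: [[-0.163, 0.987, -0.0], [0.987, 0.163, 0.0], [0.0, -0.0, -1.0]]
contact_force: [-0.3, -0.7, -0.1]
opening: 0.0004
```

Call:
servo_tool([
  [[0.001,0,0,0,-1],[0.001,0,0,0,-1],[0,0,0,0,-1]],
])

```text
time_s: 7.4
eef_pos: [0.5652, -0.0477, 0.0388]
tcp_rot: [[-0.163, 0.987, -0.0], [0.987, 0.163, 0.0], [0.0, -0.0, -1.0]]
contact_force: [-0.3, 0.2, 0.9]
opening: 0.0005
```

```bash
python3 - <<'E'
from h import *
goal(-.01,-.015,.04)
for n,(y0,y1,x0,x1) in{"scene":(140,350,155,445),"side":(90,310,190,410)}.items():
    a=eyes.camera(n);cv2.imwrite(f"pics/{n}2.png",a);a=a[y0:y1,x0:x1]
    k=2.748 if n=="scene" else 2.7
    cv2.imwrite(f"pics/z2{n}.png",cv2.resize(a,(797,577) if n=="scene" else (594,594),interpolation=cv2.INTER_CUBIC))
E
```

```text
t 7.4 tcp gauge [-0.0098 -0.024 ] z 0.0388 toolx deg 99.39 shift tool [ 0.009  -0.0002 -0.0012] F [-0.3   0.25  0.94] open 0.0005
```

View pics/z2scene.png

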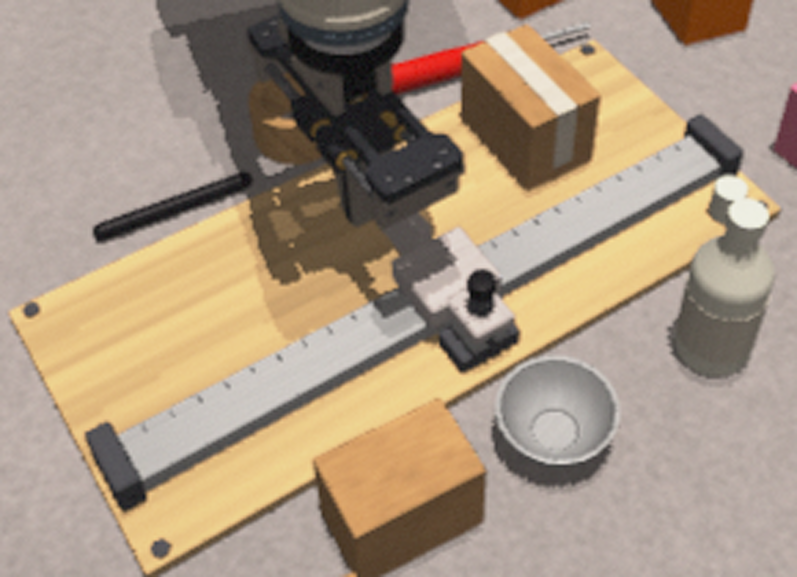

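```bash
python3 - <<'E'
from h import *
P=eyes.camera_params("scene");f=np.load("g.npz")
print([f["R"].T@(Z(P,u,v,.087)-f["t"]) for u,v in((482,280),(239,408),(404,321))])
E
```

```text
[array([ 0.12160326, -0.00249977]), array([ 0.1195184 , -0.18248185]), array([ 0.12083563, -0.06374448])]
```

Call:
servo_tool([
  [[-0.01,0,0,0,-1],[-0.02,0,0,0,-1],[-0.025,0,-0.01,0,-1],[-0.01,0,-0.04,0,-1],[0,0,-0.04,0,0]],
])

```text
time_s: 7.92
eef_pos: [0.5748, -0.1146, 0.1283]
tcp_rot: [[-0.161, 0.987, -0.004], [0.987, 0.161, 0.0], [0.001, -0.004, -1.0]]
contact_force: [0.8, -1.0, 0.5]
opening: 0.0051
```

The knob ran about 5 mm ahead of the finger to y = -0.0025 and the force vanished, so the stop has clicked in. Next I go over to the far side of the carton with the jaws half open.

Call:
servo_tool([
  [[0.01,0,-0.03,0,0],[0.03,0,-0.02,0,0],[0.035,0,0,0,0],[0.035,0,0,0,0],[0.035,0,0,0,0]],
])

```text
time_s: 8.33
eef_pos: [0.5523, 0.0314, 0.1797]
tcp_rot: [[-0.162, 0.987, 0.001], [0.987, 0.162, -0.0], [-0.0, 0.001, -1.0]]
contact_force: [0.6, -1.2, -0.2]
opening: 0.0384
```

Call:
servo_tool([
  [[0.035,0,0,0,0],[0.035,0,0,0,0],[0.035,0,0,0,0],[0.03,-0.01,0,0,0],[0,0,0,0,0]],
])

```text
time_s: 8.75
eef_pos: [0.5187, 0.166, 0.1788]
tcp_rot: [[-0.166, 0.986, -0.001], [0.986, 0.166, 0.001], [0.001, -0.001, -1.0]]
contact_force: [0.1, -0.5, -1.0]
opening: 0.046
```

```bash
python3 - <<'E'
from h import *
goal(-.022,.21,.045)
E
```

```text
t 8.75 tcp gauge [-0.0208  0.1944] z 0.1788 toolx deg 99.54 shift tool [ 0.0155 -0.0011  0.1338] F [ 0.08 -0.54 -0.95] open 0.046
```

Call:
servo_tool([
  [[0.017,0,0,0,0],[0,0,0.035,0,0],[0,0,0.035,0,0],[0,0,0.035,0,0],[0,0,0.028,0,0]],
])

```text
time_s: 9.17
eef_pos: [0.5174, 0.1782, 0.0439]
tcp_rot: [[-0.163, 0.987, -0.001], [0.987, 0.163, -0.0], [-0.0, -0.001, -1.0]]
contact_force: [-0.5, 0.0, 0.5]
opening: 0.0459
```

Call:
servo_tool([
  [[0,0,0,0,0],[0,0,0,0,0]],
])

```text
time_s: 9.33
eef_pos: [0.517, 0.1782, 0.0451]
tcp_rot: [[-0.163, 0.987, -0.003], [0.987, 0.163, -0.001], [-0.001, -0.003, -1.0]]
contact_force: [1.1, 0.4, 1.7]
opening: 0.0458
```

```bash
python3 - <<'E'
from h import *
goal(-.022,.21,.045)
a=eyes.camera("scene");cv2.imwrite("pics/scene3.png",a)
cv2.imwrite("pics/z3.png",cv2.resize(a[140:350,155:445],(797,577),interpolation=cv2.INTER_CUBIC))
E
```

```text
t 9.33 tcp gauge [-0.0205  0.2067] z 0.0451 toolx deg 99.36 shift tool [ 0.0033 -0.0015  0.0001] F [1.08 0.45 1.75] open 0.0458
```

View pics/z3.png

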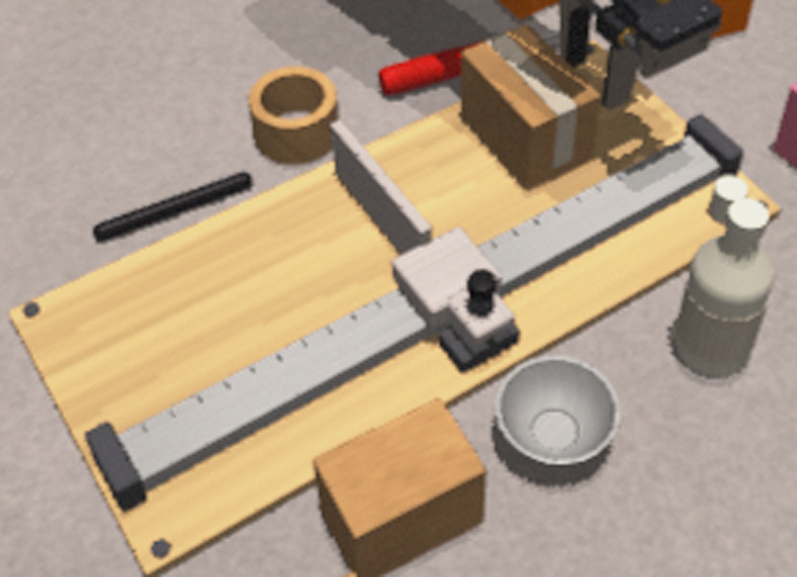

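The stop sits at the clip and the carton is untouched with both fingers behind it. Contact with the stop is expected at a TCP gauge y of about 0.0775. I push gently towards -y.

Call:
servo_tool([
  [[-0.006,0,0,0,0],[-0.004,0,0,0,0],[-0.003,0,0,0,0],[-0.003,0,0,0,0],[-0.003,0,0,0,0]],
])

```text
time_s: 9.8
eef_pos: [0.5212, 0.1602, 0.0466]
tcp_rot: [[-0.163, 0.987, 0.001], [0.987, 0.163, 0.0], [0.0, 0.001, -1.0]]
contact_force: [-0.4, -0.3, -0.0]
opening: 0.0461
```

Call:
servo_tool([
  [[-0.003,0,0,0,0],[-0.004,0,0,0,0],[-0.005,0,0,0,0],[-0.005,0,0,0,0],[-0.005,0,0,0,0]],
])

```text
time_s: 10.22
eef_pos: [0.5244, 0.1384, 0.0459]
tcp_rot: [[-0.163, 0.987, 0.0], [0.987, 0.163, 0.0], [0.0, 0.0, -1.0]]
contact_force: [-0.6, 0.8, 0.9]
opening: 0.046
```

Call:
servo_tool([
  [[-0.005,0,0,0,0],[-0.005,0,0,0,0],[-0.005,0,0,0,0],[-0.005,0,0,0,0],[-0.005,0,0,0,0]],
])

```text
time_s: 10.63
eef_pos: [0.5285, 0.1136, 0.0459]
tcp_rot: [[-0.163, 0.987, -0.0], [0.987, 0.163, -0.0], [-0.0, -0.0, -1.0]]
contact_force: [-0.4, 0.4, -0.4]
opening: 0.0459
```

Call:
servo_tool([
  [[-0.005,0,0,0,0],[-0.005,0,0,0,0],[-0.005,0,0,0,0],[-0.005,0,0,0,0],[-0.005,0,0,0,0]],
])

```text
time_s: 11.05
eef_pos: [0.5325, 0.089, 0.0458]
tcp_rot: [[-0.163, 0.987, -0.0], [0.987, 0.163, -0.0], [-0.0, -0.0, -1.0]]
contact_force: [0.2, 1.0, 0.2]
opening: 0.0462
```

Call:
servo_tool([
  [[-0.005,0,0,0,0],[-0.005,0,0,0,0],[-0.005,0,0,0,0],[-0.004,0,0,0,0],[-0.003,0,0,0,0]],
])

```text
time_s: 11.47
eef_pos: [0.5361, 0.0673, 0.0459]
tcp_rot: [[-0.163, 0.987, 0.0], [0.987, 0.163, -0.0], [-0.0, 0.0, -1.0]]
contact_force: [-0.4, 0.4, -0.1]
opening: 0.0459
```

```bash
python3 - <<'E'
from h import *
goal(-.022,.0775,.045)
E
```

```text
t 11.47 tcp gauge [-0.0197  0.0942] z 0.0459 toolx deg 99.38 shift tool [-0.0167 -0.0023  0.0009] F [-0.36  0.4  -0.05] open 0.0459
```

Call:
servo_tool([
  [[-0.003,0,0,0,0],[-0.003,0,0,0,0],[-0.003,0,0,0,0],[-0.002,0,0,0,0],[0,0,0,0,0]],
])

```text
time_s: 11.88
eef_pos: [0.5379, 0.0566, 0.0459]
tcp_rot: [[-0.163, 0.987, 0.0], [0.987, 0.163, -0.0], [-0.0, 0.0, -1.0]]
contact_force: [0.1, 0.8, 0.3]
opening: 0.046
```

Call:
servo_tool([
  [[-0.001,0,0,0,0],[-0.001,0,0,0,0],[0,0,0,0,0]],
])

```text
time_s: 12.13
eef_pos: [0.5382, 0.0549, 0.0459]
tcp_rot: [[-0.163, 0.987, 0.0], [0.987, 0.163, -0.0], [-0.0, 0.0, -1.0]]
contact_force: [0.5, -0.5, -0.6]
opening: 0.0461
```

Call:
servo_tool([
  [[-0.001,0,0,0,0],[0,0,0,0,0]],
])

```text
time_s: 12.3
eef_pos: [0.5383, 0.054, 0.0458]
tcp_rot: [[-0.163, 0.987, -0.0], [0.987, 0.163, 0.0], [0.0, -0.0, -1.0]]
contact_force: [-0.7, 0.6, 0.1]
opening: 0.0459
```

Call:
servo_tool([
  [[-0.001,0,0,0,0],[0,0,0,0,0]],
])

```text
time_s: 12.47
eef_pos: [0.5385, 0.053, 0.0459]
tcp_rot: [[-0.163, 0.987, 0.0], [0.987, 0.163, 0.0], [0.0, 0.0, -1.0]]
contact_force: [-0.4, 0.7, 0.3]
opening: 0.0461
```

Call:
servo_tool([
  [[-0.001,0,0,0,0],[0,0,0,0,0]],
])

```text
time_s: 12.63
eef_pos: [0.5387, 0.0519, 0.0459]
tcp_rot: [[-0.163, 0.987, 0.0], [0.987, 0.163, 0.0], [-0.0, 0.0, -1.0]]
contact_force: [-0.0, 1.1, 0.1]
opening: 0.0459
```

Call:
servo_tool([
  [[-0.001,0,0,0,0],[0,0,0,0,0]],
])

```text
time_s: 12.8
eef_pos: [0.5388, 0.0509, 0.0459]
tcp_rot: [[-0.163, 0.987, -0.0], [0.987, 0.163, -0.0], [-0.0, -0.0, -1.0]]
contact_force: [-0.2, 1.2, 0.3]
opening: 0.0459
```

Call:
servo_tool([
  [[-0.0007,0,0,0,0],[0,0,0,0,0]],
])

```text
time_s: 12.97
eef_pos: [0.5389, 0.0502, 0.0459]
tcp_rot: [[-0.163, 0.987, -0.0], [0.987, 0.163, -0.0], [-0.0, -0.0, -1.0]]
contact_force: [-0.3, 0.2, 1.0]
opening: 0.0456
```

Call:
servo_tool([
  [[-0.0007,0,0,0,0],[0,0,0,0,0]],
])

```text
time_s: 13.13
eef_pos: [0.5391, 0.0496, 0.0459]
tcp_rot: [[-0.163, 0.987, 0.0], [0.987, 0.163, 0.0], [0.0, 0.0, -1.0]]
contact_force: [-0.6, -0.3, 0.7]
opening: 0.0458
```

```bash
python3 - <<'E'
from h import *
goal(-.022,.0775,.045)
a=eyes.camera("scene");cv2.imwrite("pics/scene4.png",a)
cv2.imwrite("pics/z4.png",cv2.resize(a[140:350,155:445],(797,577),interpolation=cv2.INTER_CUBIC))
E
```

```text
t 13.13 tcp gauge [-0.0197  0.0763] z 0.0459 toolx deg 99.38 shift tool [ 0.0012 -0.0023  0.0009] F [-0.58 -0.29  0.73] open 0.0458
```

View pics/z4.png

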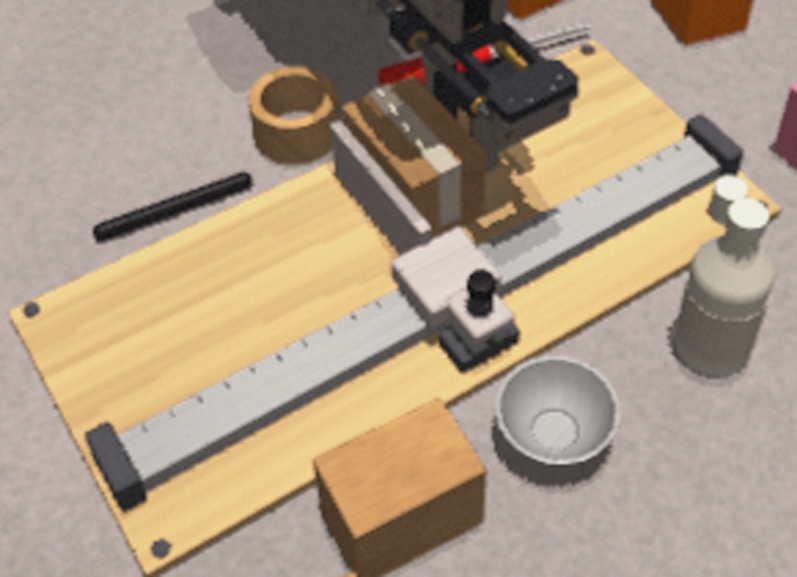

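The carton is almost touching the plate, and the knob is unmoved at (482,280). I continue by fractions of a millimetre until the force rises.

Call:
servo_tool([
  [[-0.0007,0,0,0,0],[0,0,0,0,0]],
])

```text
time_s: 13.35
eef_pos: [0.5392, 0.0489, 0.0459]
tcp_rot: [[-0.163, 0.987, -0.0], [0.987, 0.163, 0.0], [0.0, -0.0, -1.0]]
contact_force: [0.3, 1.1, 0.1]
opening: 0.046
```

Call:
servo_tool([
  [[-0.0007,0,0,0,0],[0,0,0,0,0]],
])

```text
time_s: 13.52
eef_pos: [0.5393, 0.0482, 0.0459]
tcp_rot: [[-0.163, 0.987, 0.0], [0.987, 0.163, 0.0], [0.0, 0.0, -1.0]]
contact_force: [-0.1, 0.7, 0.5]
opening: 0.0462
```

Call:
servo_tool([
  [[-0.0007,0,0,0,0],[0,0,0,0,0]],
])

```text
time_s: 13.68
eef_pos: [0.5394, 0.0477, 0.0459]
tcp_rot: [[-0.163, 0.987, 0.0], [0.987, 0.163, 0.0], [0.0, 0.0, -1.0]]
contact_force: [-0.6, 2.6, 0.3]
opening: 0.0456
```

Call:
servo_tool([
  [[-0.0007,0,0,0,0],[0,0,0,0,0]],
])

```text
time_s: 13.85
eef_pos: [0.5395, 0.0473, 0.0459]
tcp_rot: [[-0.163, 0.987, 0.0], [0.987, 0.163, 0.001], [0.001, 0.0, -1.0]]
contact_force: [-0.4, 6.1, 0.3]
opening: 0.0458
```

The carton is seated firmly at 6 N, below the 9 N unlatch force. I hold briefly, then back off.

Call:
servo_tool([
  [[0,0,0,0,0],[0,0,0,0,0],[0,0,0,0,0]],
])

```text
time_s: 14.1
eef_pos: [0.5395, 0.0473, 0.0459]
tcp_rot: [[-0.163, 0.987, 0.0], [0.987, 0.163, 0.001], [0.001, 0.0, -1.0]]
contact_force: [-0.0, 5.7, 1.3]
opening: 0.046
```

Call:
servo_tool([
  [[0.002,0,0,0,0],[0.008,0,0,0,0],[0.015,0,0,0,0],[0.02,0,0,0,0],[0.02,0,0,0,0]],
])

```text
time_s: 14.52
eef_pos: [0.5287, 0.1116, 0.0458]
tcp_rot: [[-0.162, 0.987, -0.0], [0.987, 0.162, -0.0], [-0.0, -0.0, -1.0]]
contact_force: [0.9, 0.9, 0.3]
opening: 0.0461
```

Call:
servo_tool([
  [[0.01,0,-0.03,0,0],[0,0,-0.04,0,0],[0,0,-0.04,0,0],[0,0,-0.03,0,0],[0,0,0,0,0]],
])

```text
time_s: 14.93
eef_pos: [0.5306, 0.122, 0.1922]
tcp_rot: [[-0.164, 0.986, 0.009], [0.987, 0.164, 0.002], [0.0, 0.01, -1.0]]
contact_force: [1.1, 0.1, 0.1]
opening: 0.046
```

Call:
servo_tool([
  [[0.03,0,0,0,0],[0.03,0,0,0,0],[0.03,0,0,0,0],[0.02,0,0,0,0],[0,0,0,0,0]],
])

```text
time_s: 15.35
eef_pos: [0.5085, 0.2325, 0.1854]
tcp_rot: [[-0.165, 0.986, -0.0], [0.986, 0.165, 0.001], [0.001, -0.0, -1.0]]
contact_force: [0.3, 0.1, -0.0]
opening: 0.0462
```

```bash
python3 - <<'E'
from h import *
goal(-.022,.0775,.045)
a=eyes.camera("scene");cv2.imwrite("pics/scene5.png",a)
cv2.imwrite("pics/z5.png",cv2.resize(a[180:290,260:400],(763,600),interpolation=cv2.INTER_CUBIC))
P=eyes.camera_params("scene")
b=cv2.imread("pics/scene3.png")
k=(slice(232,256),slice(320,342)) # knob patch
d=cv2.matchTemplate(a[226:262,314:348],b[k],cv2.TM_CCOEFF_NORMED);print("knob shift px",np.array(cv2.minMaxLoc(d)[3])-6,d.max())
E
```

```text
t 15.35 tcp gauge [-0.02    0.2617] z 0.1854 toolx deg 99.52 shift tool [-0.1843 -0.0024  0.1403] F [ 0.34  0.14 -0.03] open 0.0462
knob shift px [-1  0] 0.9790045
```

View pics/z5.png

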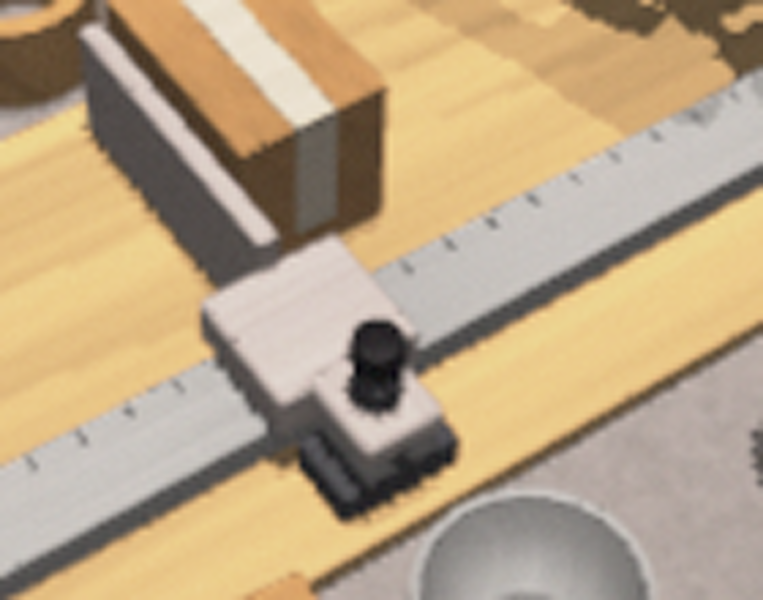

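```bash
python3 - <<'E'
from h import *
L=lambda i:cv2.resize(cv2.cvtColor(cv2.imread(f"pics/scene{i}.png"),6),None,fx=8,fy=8,interpolation=cv2.INTER_CUBIC)
b=L(2)
for i in(2,3,4,5):
  a=L(i)
  for n,(y0,y1,x0,x1) in{"knob":(234,250,322,340),"clip":(258,272,315,345),"saddle":(222,250,300,322)}.items():
    T=L(3)[y0*8:y1*8,x0*8:x1*8];S=a[(y0-4)*8:(y1+4)*8,(x0-4)*8:(x1+4)*8]
    d=cv2.matchTemplate(S,T,cv2.TM_CCOEFF_NORMED);print(i,n,np.array(cv2.minMaxLoc(d)[3])/8-4,round(float(d.max()),3))
P=eyes.camera_params("scene");f=np.load("g.npz");R,t=f["R"],f["t"]
print("px per m y", (proj(P,[*(R@[.121,.01]+t),.087])-proj(P,[*(R@[.121,0]+t),.087]))*100)
z=lambda u,v,h:(R.T@(onz(P,260+(u+.5)/5.45-.5,180+(v+.5)/5.4545-.5,h)[:2]-t)).round(4)
print("carton top near corners",z(245,157,.087),z(385,90,.087),"far edge pt",z(110,0,.087),z(240,0,.087))
print("plate top +y edge",z(277,238,.07),z(108,27,.07),"knob",z(379,338,.087))
E
```

```text
2 knob [0. 0.] 0.999
2 clip [0. 0.] 0.999
2 saddle [3.25 4.  ] 0.596
3 knob [0. 0.] 1.0
3 clip [0. 0.] 1.0
3 saddle [0. 0.] 1.0
4 knob [-0.125  0.125] 0.994
4 clip [0. 0.] 0.998
4 saddle [0.    0.375] 0.906
5 knob [-0.875  0.5  ] 0.994
5 clip [-0.125  0.125] 0.985
5 saddle [-0.75   0.625] 0.904
px per m y [ 443.02771416 -239.25026751]
carton top near corners [0.027  0.0023] [0.0278 0.0631] far edge pt [-0.0687  0.0025] [-0.0414  0.0438]
plate top +y edge [ 0.0531 -0.0011] [-0.0716  0.0022] knob [ 0.1206 -0.0039]
```

Since the click, the knob has moved back only about 2 mm, which is play in the groove. From the force profile the pin is about 1 mm from the groove centre. The carton's near edge is parallel to the plate and next to it. I'm handing it in.

```bash
python3 -c "
from rig import order
print(order.sign_off())"
```

```text
the job is handed in; nothing more can be done
None
```

I pushed the stop along the rail with closed fingertips until the plunger clicked into the detent clip. I then pushed the carton back against the stop plate with two half-open fingertips and handed the job in at about 15 s on the robot clock. The hand-in gave no verdict.

**Stop:** The push force rose to about 6.5 N, dipped and vanished, and the stop jumped about 5 mm ahead of the fingers, as expected for a click. Seating the carton peaked at about 6 N, under the 9 N that would push the stop back out. That moved the stop back about 2 mm. I judged this to be play in the groove, since from the force profile the pin is about 1 mm from the groove centre. The two camera views placed the groove about 7 mm apart, so the "still clicked in" reading rests mainly on the forces. I could not see the plunger itself.

**Carton:** In the last picture it stands upright and flat against the plate, square within measuring error. Its centre is at about x = -0.021 in the gauge frame, and stop_plate is at about -0.022.

**Everything else:** The gripper is clear of everything. I saw no bystander move in the pictures I looked at, but I did not measure them.

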